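# Slide the slide carrier round the sieve and box into the imaging corner and latch it

### The job

Push the aluminium slide carrier along the bench, round the small sieve and the wooden slide box without anything touching either of them and without lifting or tipping the carrier, until it sits square and snug against both steel fences in their inside corner. Only then swing the retaining bar over the carrier, all the way to its stop, and let go. Leave the bottle, cup and brush where they are.

Things in the scene. Friction and masses are not known exactly. Their poses are not given: they have to be found in the camera images.
- carrier: loose aluminium plate, 95 (its x) x 120 (its y) x 18 mm high, about 0.4 kg, with four glass slides showing in its top; too wide to grasp, pushed by its sides. Origin: centre of its underside; z up. Either way round is the same. It starts turned at most 0.35 rad from the world axes.
- fence: fixed steel corner of two fences 14 mm high, 14 mm thick, turned up to 0.25 rad. Origin: the inside corner at bench height. One runs 146 mm along its -x (inner face y = 0), the other 130 mm along its -y (inner face x = 0). A carrier snug against both has its centre at (-47.5, -60, 0) mm in this frame, its 120 mm sides along y.
- bar (a joint): angle (rad) of the retaining bar, a flat steel bar turning level about an upright pivot outside the fences. At 0 it points away from the carrier, to 150 deg in the fence frame (-x, somewhat +y); it grows counterclockwise seen from above, to a stop at 2.094, where the bar points along the fence's -y, over the carrier. Starts at 0 to 0.5; slight friction, stays where left.
- bar_pin (a point): centre of the flat top of the bar's finger pin: upright black cylinder, 12 mm diameter, standing on the bar from 27 to 67 mm above the bench; this point is 67 mm above the bench, 70 mm from the pivot axis, and the bar ends 12 mm beyond it.
- bar_pivot (a point): point on the bar's pivot axis, 21 mm above the bench, at (-50, 30) mm in the fence's frame. The bar's underside is 21 mm and its top 27 mm above the bench (3 mm over the carrier); its pivot head is 22 mm wide, its top at 31 mm.
- sieve: fixed obstacle: small round steel sieve, 80 mm diameter, 50 mm high. Origin: centre of its underside. Not to be touched by the robot or the carrier.
- slidebox: fixed obstacle: closed wooden slide box, 80 x 80 mm, 44 mm high, turned up to 0.2 rad. Origin: centre of its underside. Not to be touched. Of sieve and box one stands nearer to the robot, the other farther, with a gap of at least 160 mm between them, through which the carrier can pass.
- bottle: bystander: loose amber bottle, 44 mm diameter, 75 mm high; origin: centre of its underside.
- cup: bystander: loose steel cup, 70 mm diameter, 45 mm high; origin: centre of its underside.
- brush: bystander: loose brush 170 mm long lying along its own x; origin: its underside.
There are look-alikes about, which are no part of the job. Of the things that look like the carrier, the smallest one is meant.

How it is judged:
On the way:
1. the carrier is square and snug in the corner while the bar is still swung away (x of carrier in the frame of fence between -0.0515 and -0.0435 m and y of carrier in the frame of fence between -0.064 and -0.056 m and angle between the x axis of carrier and the x axis of fence, either way round below 0.035 rad and height (world z) of carrier below 0.004 m and value of joint bar below 0.9 rad), for 0.2 s.
At the end, for the whole second after the job is handed in: the carrier lies still and flat in the corner, its centre within 4 mm of the snug position along each fence direction and its sides within 0.035 rad of the fences, and the bar is over it, at 1.95 rad or more (stop at 2.094) (x of carrier in the frame of fence between -0.0515 and -0.0435 m and y of carrier in the frame of fence between -0.064 and -0.056 m and angle between the x axis of carrier and the x axis of fence, either way round below 0.035 rad and height (world z) of carrier below 0.004 m and value of joint bar above 1.95 rad and linear speed of carrier below 0.01 m/s); the robot touches nothing.
It fails at once if something touches the sieve (contact force between anything else and sieve above 0.5 N).
It fails at once if something touches the slide box (contact force between anything else and slidebox above 0.5 N).
It fails at once if the carrier is lifted or tipped (height (world z) of carrier above 0.008 m or angle between carrier's own z axis and vertical above 0.12 rad).
It fails at once if the bottle, cup or brush is moved by more than 15 mm (distance of any of bottle, cup, brush from where it was at the start of the episode above 0.015 m).
It also fails if it takes over 72 s, if anything falls off the work surface, if the arm or the gripper's body presses on something with over 40 N, if the wrist force passes 120 N, or if a joint passes its speed limit or range.

### The arm

A 6-joint arm with a two-finger parallel gripper is mounted at the origin on the work surface. World frame = base frame: x ahead of the robot, y to its left, z up, the work surface at z = 0. Lengths are in m, angles in rad, forces in N, time in s.
With the tool pointing down it reaches from about 0.275 to 1 m from the base axis. Payload 8.4 kg.
Tool frame: the origin (TCP) lies at the very end of the fingers, on their centre line; the grasp point (between the pads) lies behind it (env.pinch_z is the z of the grasp point in the tool frame, in m); z points along the fingers, y is the line along which they close (so a half turn about z gives the same grasp; the last joint's range is limited). The gripper opens to 85 mm and grips with 20 to 120 N. Pads are 22 mm wide; open, the fingers measure 114 mm over their backs; the gripper's body (76 mm by 85 mm) begins 54 mm behind the grasp point. The pads swing forward as they close: fully open they stand 13 mm farther back than shut.
Start: joints at [1.144, 0.353, 1.633, -0, 1.155, -0.002], TCP at [0.258, 0.569, 0.231] pointing down, gripper open.
Joint ranges: [-2.63, 2.63], [-0.92, 2.1], [0.06, 2.66], [-1.3, 4.44], [0, 2.69], [-3.02, 3.02]. Speed limits (rad/s): [2.22, 2.22, 2.79, 3.14, 3.14, 3.14].

### API

Orientations are given as a unit quaternion [x, y, z, w].
In Python, from plant import sensors, capture, job, nets, env gives the robot as it stands.
- The arm moves only by the tool move_arm, never from a script. Its argument "series" is a list of rows, each a list of 7 numbers: the shift along the tool's x, y, z in m, then the turn, a rotation vector about the tool's x, y, z in degrees, then the finger opening in m, from 0 to 0.0854. A call has 1 to 12 rows; each row is the pose to reach, as a shift and turn from the pose commanded when the call began, along the tool's axes at that moment; what a row does not reach only later rows make up. A row lasts 1/12 s, in which the tool goes at most 41.7 mm and 7.16 degrees, less where a joint would pass 70% of its speed; a pose out of reach is approached as far as the arm can. A call with a gripper value outside its range is refused whole. The fingers move at their own pace and stop on an object; the grip force is fixed at half the most. Time passes only in rows, so rows that repeat a pose let the fingers close. It gives the time, the measured TCP pose, the force, the opening and the grip force at its end, in the units of the state.
- sensors.sense(): the state, without advancing time (a new reading comes with each control period).
- capture(name): name is "scene" or "top"; returns a dict with "image" (480x640x3 uint8, red, green, blue), "fovy" (degrees; the focal length in pixels is half the picture's height over the tangent of half this angle, whatever the lens; pixels are square), "cx", "cy" (the principal point, pixels), "cam_to_world" (4x4, takes a point from camera to world coordinates). Camera axes: x right, y up, looking along -z (the intrinsics and any distortion apply to the point x, -y, -z); pixel columns grow to the right and rows downward; lengths in m; the calibration is good to about 2 mm. A picture is of the moment at which its call begins. There is no depth.
- job.job_done(): hands the job in; it is judged then, once.
Trained networks look in the newest picture that a camera, given by its name, has taken for a name from the list of things; names that differ only in an ending like _2 or _b are one class to them, and where a whole thing is asked for, a point or a joint stands for the part that bears it (a point fixed in the world has none). Each returns a list of dicts, best first, with "conf" (0 to 1); they miss things now and then, are a little off and sometimes report something else, mostly with a low value. They report only what shows in the picture. A call takes as long as a camera call. They do not tell look-alikes from the thing itself.
- nets.look_for(camera, target): "rect" ([left, top, right, bottom] in pixels, round what is visible of it).
- nets.landmark_of(camera, target): "point" ([column, row] in pixels: a listed point, or the origin of a listed thing).
The state is a dict: "clock": time; "joints": joint angles; "dq": joint speeds; "joint_torque": joint torques, N m; "position": TCP position; "eef_rot": TCP orientation; "wrist_force": force on the tool from outside, world axes, zero at the start; "moment": the same for the moment, N m; "finger_gap": finger opening in m; "grasp_force": force on a finger pad.
Only numpy, scipy, OpenCV 4.12 (cv2) and the standard library are available. Lean on these libraries where they do the work, as an engineer would, in place of code of your own. Each camera call takes 0.05 s, during which the arm holds its last target. There are 200 camera calls.

## Working session

There is one attempt and no reset: what is moved stays moved. The work goes in short steps, Python scripts to look and compute and a tool call to move; the robot and the scene stay as the last step left them, time stands still between calls to the robot, and variables do not carry over. Pictures are saved under pics/ and viewed, at most 10 in all, crops included, and the job is handed in when it is done.

Besides the shell and the picture viewer there is one more tool, called after "Call:" by a JSON object that holds its "name" and its "arguments". move_arm: Moves the arm, as the interface text tells. Its arguments: {"type":"object","properties":{"series":{"type":"array"}},"required":["series"]}

```bash
ls; mkdir -p pics
cat > h.py <<'E'
import numpy as np, cv2
from plant import sensors, capture, job, nets, env
def ray(c,uv):
    f=240/np.tan(np.radians(c["fovy"])/2); T=np.array(c["cam_to_world"])
    d=T[:3,:3]@np.array([(uv[0]-c["cx"])/f,-(uv[1]-c["cy"])/f,-1]); return T[:3,3],d
def at(c,uv,z):
    o,d=ray(c,uv); return o+d*(z-o[2])/d[2]
def proj(c,p):
    f=240/np.tan(np.radians(c["fovy"])/2); T=np.array(c["cam_to_world"])
    q=T[:3,:3].T@(np.array(p)-T[:3,3]); return np.array([c["cx"]-f*q[0]/q[2],c["cy"]+f*q[1]/q[2]])
E
python3 - <<'E'
from h import *
for n in("top","scene"):
    c=capture(n); cv2.imwrite(f"pics/{n}0.png",c["image"][:,:,::-1]); print(n,[k for k in c],c["fovy"],c["cx"],c["cy"],np.round(c["cam_to_world"],3).tolist(),{k:c[k] for k in c if k not in("image","fovy","cx","cy","cam_to_world")})
    for t,z in(("carrier",0),("fence",0),("bar_pin",.067),("bar_pivot",.021),("sieve",0),("slidebox",0),("bottle",0),("cup",0),("brush",0)):
        for r in nets.landmark_of(n,t)[:3]: print(t,round(r["conf"],2),np.round(r["point"]),np.round(at(c,r["point"],z),3))
print(sensors.sense(),env.pinch_z)
E
```

```text
pics
top ['image', 'fovy', 'cx', 'cy', 'cam_to_world'] 52.10402597146357 309.5355448169605 238.4342880261011 [[0.024, 0.997, -0.068, 0.436], [-1.0, 0.024, -0.01, -0.021], [-0.009, 0.068, 0.998, 1.337], [0.0, 0.0, 0.0, 1.0]] {}
carrier 0.85 [467. 169.] [ 0.73  -0.436  0.   ]
carrier 0.75 [406. 229.] [ 0.559 -0.269  0.   ]
carrier 0.61 [400. 313.] [ 0.332 -0.257  0.   ]
fence 0.59 [191. 210.] [0.6  0.32 0.  ]
bar_pin 0.71 [163. 250.] [0.484 0.372 0.067]
bar_pivot 0.54 [174. 230.] [0.542 0.358 0.021]
sieve 0.95 [321. 183.] [ 0.682 -0.034  0.   ]
slidebox 0.6 [320. 301.] [ 0.359 -0.038  0.   ]
bottle 0.51 [355. 155.] [ 0.761 -0.127  0.   ]
cup 0.98 [266. 154.] [0.757 0.119 0.   ]
brush 0.69 [202. 331.] [0.272 0.276 0.   ]
scene ['image', 'fovy', 'cx', 'cy', 'cam_to_world'] 51.79869593807889 317.4866230302215 246.91838293816355 [[-0.199, -0.624, 0.756, 1.321], [0.98, -0.123, 0.157, 0.143], [-0.005, 0.772, 0.636, 0.739], [0.0, 0.0, 0.0, 1.0]] {}
carrier 0.9 [246. 210.] [ 0.33  -0.253  0.   ]
carrier 0.83 [ 97. 315.] [ 0.74  -0.434 -0.   ]
carrier 0.74 [210. 266.] [ 0.554 -0.263  0.   ]
fen
[... 383 characters left out ...]
array([ 1.14356852e+00,  3.52953870e-01,  1.63339507e+00,  5.83447247e-06,
        1.15520670e+00, -2.41252864e-03]), 'dq': array([ 8.53732666e-04,  4.22441789e-04,  7.55661003e-05, -2.30592084e-04,
       -1.86763907e-03,  1.31915228e-03]), 'joint_torque': array([ 9.29457128e-04, -6.05195189e+01, -3.42445779e+01,  2.46779846e-04,
        1.18995194e-03, -7.60597857e-06]), 'position': array([0.25760319, 0.56944964, 0.23131191]), 'eef_rot': array([2.10815189e-01, 9.77525936e-01, 1.86499247e-05, 1.33743984e-06]), 'wrist_force': array([-0.09236019,  0.49547816, -0.48028917]), 'moment': array([-0.00380469,  0.03176837, -0.06314893]), 'grasp_force': 0.0, 'finger_gap': 0.08513693857527084} -0.0187
```

View pics/top0.png

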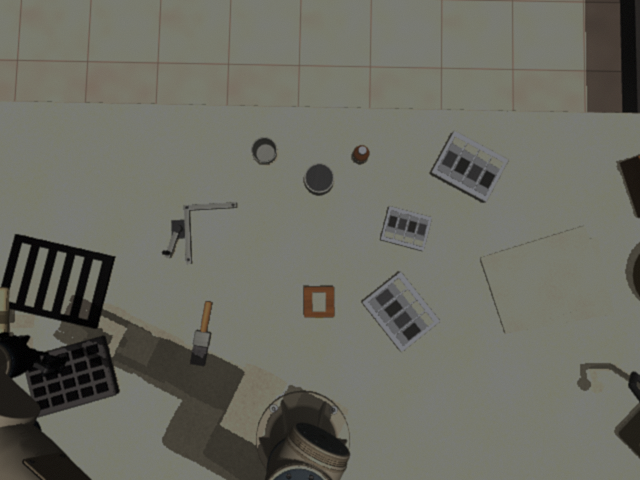

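View pics/scene0.png

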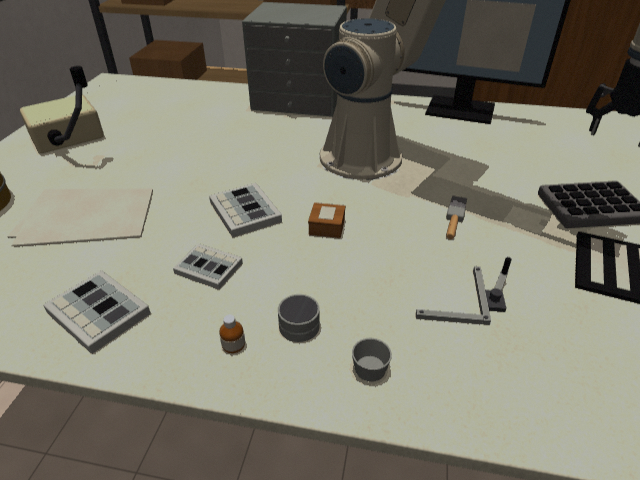

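The three carrier-like plates in the top picture are at (467,169), (406,229) and (400,313). The one at (406,229) is clearly the smallest, about 50x40 px ≈ 120x95 mm, so it's the one meant. The fence corner is at (187,207), with the bar and pin at (165,250). The sieve (320,180) and box (319,301) leave a wide gap.

Next I'll fit the carrier and fence poses to the image edges and confirm them in a crop.

```bash
cat >> h.py <<'E'
from scipy.optimize import minimize
def R2(a): return np.array([[np.cos(a),-np.sin(a)],[np.sin(a),np.cos(a)]])
CAR=([(-.0475,-.06),(.0475,-.06),(.0475,.06),(-.0475,.06)],.018,True)
FEN=([(-.146,0),(0,0),(0,-.13),(.014,-.13),(.014,.014),(-.146,.014)],.014,True)
def mpts(m,p):
    q=np.array(m[0])@R2(p[2]).T+p[:2]; return [np.r_[a,m[1]] for a in q]
def fit(c,m,p0,span=(.012,.012,.2)):
    g=cv2.GaussianBlur(cv2.cvtColor(c["image"],cv2.COLOR_RGB2GRAY).astype(np.float32),(0,0),.8)
    gx=cv2.Sobel(g,cv2.CV_32F,1,0);gy=cv2.Sobel(g,cv2.CV_32F,0,1)
    def cost(p):
        u=np.array([proj(c,a) for a in mpts(m,p)]);s=0
        for a,b in zip(u,np.roll(u,-1,0)):
            L=np.linalg.norm(b-a);n=np.array([-(b-a)[1],(b-a)[0]])/L
            t=np.linspace(.04,.96,25)[:,None];q=(a+t*(b-a)).astype(np.float32)
            X=cv2.remap(gx,q[:,:1],q[:,1:],1);Y=cv2.remap(gy,q[:,:1],q[:,1:],1)
            s+=L*np.minimum(abs(X*n[0]+Y*n[1]),120).mean()
        return -s
    rng=np.random.default_rng(0)
    P=[np.array(p0)+rng.uniform(-1,1,3)*span for _ in range(600)]+[np.array(p0)]
    P=sorted(P,key=cost)[:6]
    r=min((minimize(cost,p,method="Nelder-Mead",options=dict(initial_simplex=p+np.array([[0,0,0],[.003,0,0],[0,.003,0],[0,0,.03]]),xatol=1e-5)) for p in P),key=lambda r:r.fun)
    return r.x
def draw(im,c,m,p,col):
    cv2.polylines(im,[np.round(np.array([proj(c,a) for a in mpts(m,p)])*16).astype(np.int32)],True,col,1,cv2.LINE_AA,4)
def rel(car,fen):
    return np.r_[R2(fen[2]).T@(car[:2]-fen[:2])*1000,car[2]-fen[2]]
E
python3 - <<'E'
from h import *
out=[]
for n in("top","scene"):
    c=capture(n)
    k=fit(c,CAR,[.557,-.266,0],(.012,.012,.36));f=fit(c,FEN,[.601,.321,0],(.012,.012,.26))
    print(n,"car",np.round(k,4),"fence",np.round(f,4))
    im=cv2.resize(c["image"][:,:,::-1],None,fx=4,fy=4,interpolation=cv2.INTER_CUBIC);im=np.ascontiguousarray(np.minimum(im*1.5,255).astype(np.uint8))
    for m,p in((CAR,k),(FEN,f)):
        u=[(proj(c,a)+.5)*4-.5 for a in mpts(m,p)]
        cv2.polylines(im,[np.int32(np.round(u))],True,(0,0,255),1)
        ctr=np.mean(u,0).astype(int); x,y=np.clip(ctr-[200,150],0,None); out.append(im[y:y+300,x:x+400])
cv2.imwrite("pics/crop1.png",np.vstack([np.hstack(out[:2]),np.hstack(out[2:])]))
E
```

```text
top car [ 0.5588 -0.2598 -0.2323] fence [0.5949 0.3199 0.0851]
scene car [ 0.5628 -0.2598 -0.2501] fence [0.6157 0.3261 0.0765]
```

View pics/crop1.png

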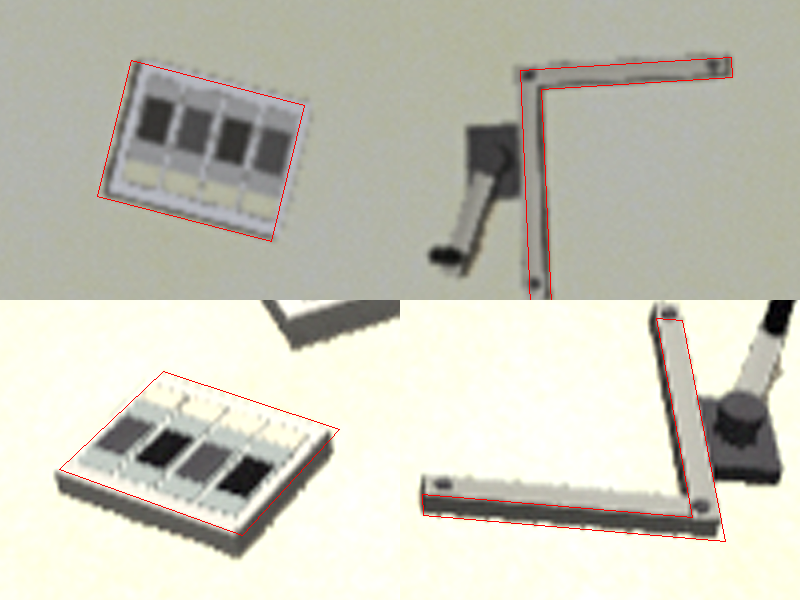

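```bash
cat >> h.py <<'E'
def edges(c,m,p):
    """visible edges: top outline + bottom edges of camera-facing sides (ccw/cw agnostic)"""
    P=mpts(m,p);o=np.array(c["cam_to_world"])[:3,3];A=sum(a[0]*b[1]-a[1]*b[0] for a,b in zip(P,P[1:]+P[:1]))
    E=[]
    for a,b in zip(P,P[1:]+P[:1]):
        E.append((a,b)); n=np.array([(b-a)[1],-(b-a)[0],0])*np.sign(A)
        if n@(o-a)>.02*np.linalg.norm(n): 
            d=np.array([0,0,m[1]]);E.append((a-d,b-d))
    return [(proj(c,a),proj(c,b)) for a,b in E]
def fit2(cs,m,p0,span,cap=25):
    G=[]
    for c in cs:
        g=cv2.GaussianBlur(cv2.cvtColor(c["image"],cv2.COLOR_RGB2GRAY).astype(np.float32),(0,0),.7)
        if g.mean()<130: g=g*1.5
        G.append((c,cv2.Sobel(g,cv2.CV_32F,1,0),cv2.Sobel(g,cv2.CV_32F,0,1)))
    def cost(p):
        s=0
        for c,gx,gy in G:
            for a,b in edges(c,m,p):
                L=np.linalg.norm(b-a);n=np.array([-(b-a)[1],(b-a)[0]])/L
                q=(a+np.linspace(.04,.96,25)[:,None]*(b-a)).astype(np.float32)
                d=abs(cv2.remap(gx,q[:,:1],q[:,1:],1)*n[0]+cv2.remap(gy,q[:,:1],q[:,1:],1)*n[1])
                s+=L*np.tanh(d/cap).mean()+.002*L*d.mean()
        return -s
    rng=np.random.default_rng(0)
    P=sorted([np.array(p0)+rng.uniform(-1,1,3)*span for _ in range(500)],key=cost)[:6]
    r=min((minimize(cost,p,method="Nelder-Mead",options=dict(initial_simplex=p+np.array([[0,0,0],[.003,0,0],[0,.003,0],[0,0,.03]]),xatol=1e-5)) for p in P),key=lambda r:r.fun)
    return r.x
def overlay(name,items,zoom=4):
    out=[]
    for c,m,p in items:
        im=cv2.resize(c["image"][:,:,::-1],None,fx=zoom,fy=zoom,interpolation=cv2.INTER_CUBIC);im=np.minimum(im*(1.5 if im.mean()<120 else 1),255).astype(np.uint8)
        E=[((a+.5)*zoom-.5,(b+.5)*zoom-.5) for a,b in edges(c,m,p)]
        for a,b in E: cv2.line(im,tuple(np.int32(np.round(a))),tuple(np.int32(np.round(b))),(0,0,255),1)
        x,y=np.clip(np.mean([a for a,b in E],0).astype(int)-[200,150],0,None); out.append(im[y:y+300,x:x+400])
    cv2.imwrite(name,np.vstack([np.hstack(out[:2]),np.hstack(out[2:])]) if len(out)==4 else np.hstack(out))
E
python3 - <<'E'
from h import *
t,s=capture("top"),capture("scene");it=[]
for m,p0,sp in((CAR,[.557,-.266,-.24],(.01,.01,.1)),(FEN,[.601,.321,.08],(.01,.01,.1))):
    for cs in([t],[s],[t,s]): 
        p=fit2(cs,m,p0,sp);print(np.round(p,4))
        if len(cs)==1: it.append((cs[0],m,p))
overlay("pics/crop2.png",it)
E
```

```text
[ 0.5595 -0.261  -0.24  ]
[ 0.5627 -0.2637 -0.238 ]
[ 0.5642 -0.2629 -0.2423]
[0.5965 0.3207 0.0749]
[0.6012 0.3257 0.0799]
[0.6012 0.3253 0.0792]
```

View pics/crop2.png

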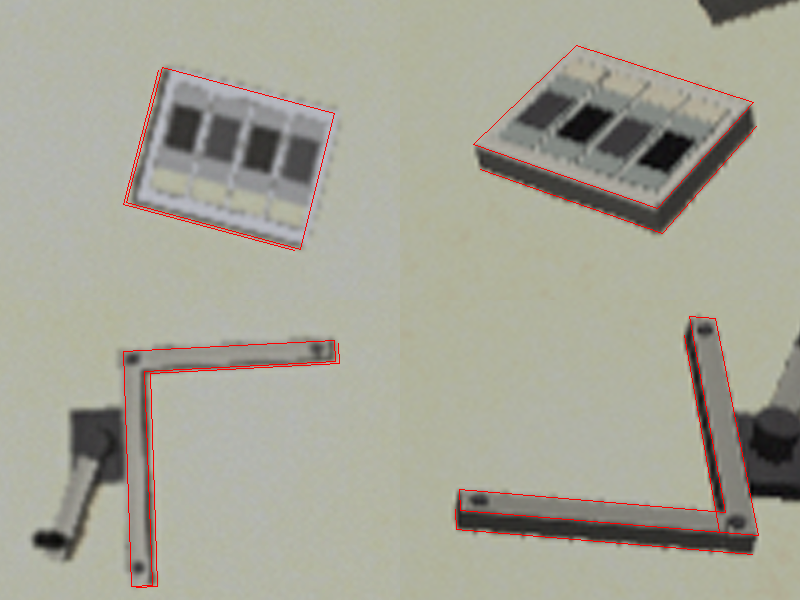

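The crop confirms the meant carrier: four slides, 95x120 mm outline, centred near (406,229) in the top picture. In the scene view, the fit outlines sit right on the edges of both carrier and fence. The target centre is about (0.559, 0.262) at yaw 0.08, so an almost straight +y push through the gap will do.

I'll start by placing the fingers behind the carrier's -y face.

```bash
cat >> h.py <<'E'
from scipy.spatial.transform import Rotation as Ro
def status():
    s=sensors.sense();R=Ro.from_quat(s["eef_rot"]).as_matrix()
    print("t%.2f"%s["clock"],"tcp",np.round(s["position"],4),"head(toolx=push) deg %.2f"%np.degrees(np.arctan2(-R[0,0],R[1,0])),"F",np.round(s["wrist_force"],1),"gap %.3f"%s["finger_gap"]);return s
def go(pts,s=None):
    """pts: (x,y,z,heading deg); prints tool-frame shift mm and turn deg"""
    s=s or sensors.sense();R=Ro.from_quat(s["eef_rot"]).as_matrix()
    for x,y,z,h in pts:
        h=np.radians(h);T=np.array([[-np.sin(h),np.cos(h),0],[np.cos(h),np.sin(h),0],[0,0,-1]]).T
        print((x,y,z,round(np.degrees(h),1)),np.round(R.T@(np.array([x,y,z])-s["position"])*1000,1),np.round(np.degrees(Ro.from_matrix(R.T@T).as_rotvec()),1))
E
python3 -c "
from h import *
status();go([(.538,-.366,.231,-13.6),(.538,-.366,.1,-13.6)])"
```

```text
t1.20 tcp [0.2576 0.5695 0.2313] head(toolx=push) deg 65.66 F [ 1.2  0.  -0.6] gap 0.086
(0.538, -0.366, 0.231, np.float64(-13.6)) [-6.410e+02 -7.367e+02  3.000e-01] [ 0.  -0.  79.3]
(0.538, -0.366, 0.1, np.float64(-13.6)) [-641.  -736.7  131.3] [ 0.  -0.  79.3]
```

Call:
{"name": "move_arm", "arguments": {"series": [[-0.641,-0.737,0,0,0,79.3,0.05],[-0.641,-0.737,0,0,0,79.3,0.05],[-0.641,-0.737,0,0,0,79.3,0.05],[-0.641,-0.737,0,0,0,79.3,0.05],[-0.641,-0.737,0,0,0,79.3,0.05],[-0.641,-0.737,0,0,0,79.3,0.05],[-0.641,-0.737,0,0,0,79.3,0.05],[-0.641,-0.737,0,0,0,79.3,0.05],[-0.641,-0.737,0,0,0,79.3,0.05],[-0.641,-0.737,0,0,0,79.3,0.05],[-0.641,-0.737,0,0,0,79.3,0.05],[-0.641,-0.737,0,0,0,79.3,0.05]]}}

```text
clock: 2.2
position: [0.4012, 0.0886, 0.2317]
eef_rot: [0.788, 0.615, 0.0, 0.0]
wrist_force: [1.3, 0.4, -0.6]
finger_gap: 0.0499
grasp_force: 0.0
```

```bash
python3 -c "
from h import *
status();go([(.538,-.366,.1,-13.6),(.538,-.366,.02,-13.6)])"
```

```text
t2.20 tcp [0.4012 0.0886 0.2317] head(toolx=push) deg -14.08 F [ 1.3  0.4 -0.6] gap 0.050
(0.538, -0.366, 0.1, np.float64(-13.6)) [-407.7  243.1  131.7] [ 0.1 -0.  -0.5]
(0.538, -0.366, 0.02, np.float64(-13.6)) [-407.7  243.   211.7] [ 0.1 -0.  -0.5]
```

Call:
{"name": "move_arm", "arguments": {"series": [[-0.408,0.243,0,0,0,-0.5,0.05],[-0.408,0.243,0,0,0,-0.5,0.05],[-0.408,0.243,0,0,0,-0.5,0.05],[-0.408,0.243,0,0,0,-0.5,0.05],[-0.408,0.243,0,0,0,-0.5,0.05],[-0.408,0.243,0,0,0,-0.5,0.05],[-0.408,0.243,0,0,0,-0.5,0.05],[-0.408,0.243,0,0,0,-0.5,0.05],[-0.408,0.243,0,0,0,-0.5,0.05],[-0.408,0.243,0.03,0,0,-0.5,0.05],[-0.408,0.243,0.07,0,0,-0.5,0.05],[-0.408,0.243,0.11,0,0,-0.5,0.05]]}}

```text
clock: 3.2
position: [0.5398, -0.3555, 0.154]
eef_rot: [0.784, 0.621, 0.001, 0.004]
wrist_force: [1.0, 0.3, -0.9]
finger_gap: 0.05
grasp_force: 0.0
```

```bash
python3 -c "
from h import *
status();go([(.538,-.366,.02,-13.6),(.538,-.366,.001,-13.6)])"
```

```text
t3.20 tcp [ 0.5398 -0.3555  0.154 ] head(toolx=push) deg -13.24 F [ 1.   0.3 -0.9] gap 0.050
(0.538, -0.366, 0.02, np.float64(-13.6)) [-10.2  -0.3 134. ] [0.4 0.2 0.4]
(0.538, -0.366, 0.001, np.float64(-13.6)) [-10.1  -0.4 153. ] [0.4 0.2 0.4]
```

Call:
{"name": "move_arm", "arguments": {"series": [[-0.004,0,0.03,0,0,0,0.05],[-0.004,0,0.06,0,0,0,0.05],[-0.004,0,0.09,0,0,0,0.05],[-0.004,0,0.09,0,0,0,0.05],[-0.004,0,0.09,0,0,0,0.05]]}}

```text
clock: 3.62
position: [0.5352, -0.3538, 0.061]
eef_rot: [0.783, 0.622, -0.001, -0.002]
wrist_force: [0.0, 0.2, 0.6]
finger_gap: 0.0499
grasp_force: 0.0
```

```bash
python3 -c "
from h import *
status();go([(.538,-.366,.02,-13.6),(.538,-.366,.001,-13.6)])"
```

```text
t3.62 tcp [ 0.5352 -0.3538  0.061 ] head(toolx=push) deg -13.14 F [0.  0.2 0.6] gap 0.050
(0.538, -0.366, 0.02, np.float64(-13.6)) [-11.3   5.7  40.9] [-0.2 -0.1  0.5]
(0.538, -0.366, 0.001, np.float64(-13.6)) [-11.3   5.8  59.9] [-0.2 -0.1  0.5]
```

Call:
{"name": "move_arm", "arguments": {"series": [[-0.008,0.005,0.02,0,0,0.5,0.05],[-0.01,0.005,0.04,0,0,0.5,0.05],[-0.01,0.005,0.05,0,0,0.5,0.05],[-0.01,0.005,0.05,0,0,0.5,0.05],[-0.01,0.005,0.05,0,0,0.5,0.05],[-0.01,0.005,0.05,0,0,0.5,0.05]]}}

```text
clock: 4.12
position: [0.5397, -0.3656, 0.0139]
eef_rot: [0.786, 0.618, 0.0, 0.001]
wrist_force: [-0.2, 0.1, -0.1]
finger_gap: 0.0501
grasp_force: 0.0
```

Run:
```python
from h import *
s=status();c=capture("scene")
u=proj(c,s["position"]);x,y=np.clip(u.astype(int)-[60,60],0,None)
im=c["image"][y:y+110,x:x+160,::-1];cv2.imwrite("pics/c3.png",cv2.resize(im,None,fx=5,fy=5,interpolation=cv2.INTER_CUBIC));print(x,y)
```

```text
t4.12 tcp [ 0.5397 -0.3656  0.0139] head(toolx=push) deg -13.63 F [-0.2  0.1 -0.1] gap 0.050
109 191
```

View pics/c3.png

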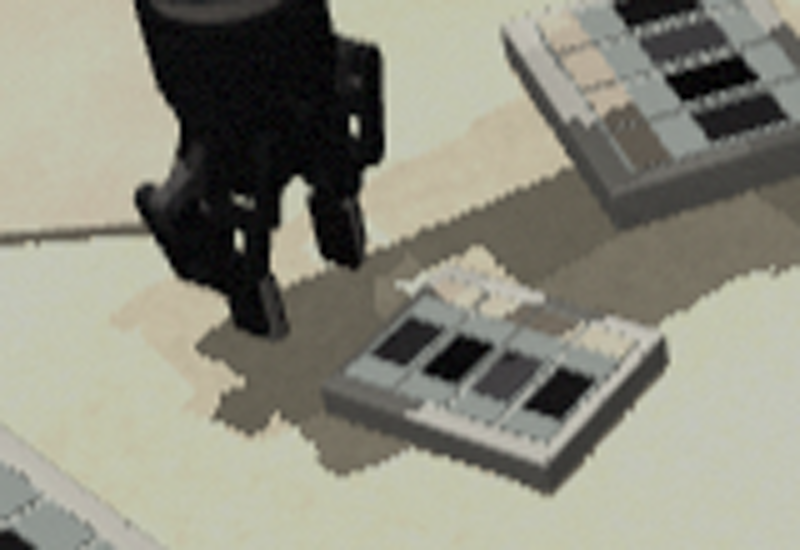

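The fingers are behind the carrier's -y face: tips near image (163,258), carrier near (208,262), clear of both look-alikes. I'll generate the rows for the curved push.

```bash
cat >> h.py <<'E'
def arc(steps,h0,off=.011):
    """steps: (advance mm, turn deg) per row of the face midpoint; prints cumulative tool x,y mm and turn (about tool z) from start"""
    C=np.array([off*1000,0.]);h=0;out=[]
    for ds,dh in steps:
        hm=h+dh/2; C=C+ds*np.array([np.cos(np.radians(hm)),-np.sin(np.radians(hm))]); h+=dh
        T=C-off*1000*np.array([np.cos(np.radians(h)),-np.sin(np.radians(h))]); out.append((*np.round(T,1),round(-h,1)))
    print(out)
E
python3 - <<'E'
from h import *
s=status();c=capture("scene")
for z in(0,.01,.02,.03): print(z,proj(c,[.571,-.373,z]))
arc([(10,0)]*4+[(10,2)]*7,0)
E
```

```text
t4.17 tcp [ 0.5397 -0.3657  0.0139] head(toolx=push) deg -13.62 F [0.1 0.4 0.6] gap 0.050
0 [161.72509577 264.25478164]
0.01 [160.8121592  260.92210051]
0.02 [159.88871822 257.55107297]
0.03 [158.95459048 254.14103334]
[(np.float64(10.0), np.float64(0.0), 0), (np.float64(20.0), np.float64(0.0), 0), (np.float64(30.0), np.float64(0.0), 0), (np.float64(40.0), np.float64(0.0), 0), (np.float64(50.0), np.float64(0.2), -2), (np.float64(60.0), np.float64(0.1), -4), (np.float64(70.0), np.float64(-0.4), -6), (np.float64(80.0), np.float64(-1.3), -8), (np.float64(89.9), np.float64(-2.4), -10), (np.float64(99.8), np.float64(-4.0), -12), (np.float64(109.6), np.float64(-5.8), -14)]
```

Call:
{"name": "move_arm", "arguments": {"series": [[0,0,0.0125,0,0,0,0.05],[0.01,0,0.0125,0,0,0,0.05],[0.02,0,0.0125,0,0,0,0.05],[0.03,0,0.0125,0,0,0,0.05],[0.04,0,0.0125,0,0,0,0.05],[0.05,0,0.0125,0,0,-2,0.05],[0.06,0,0.0125,0,0,-4,0.05],[0.07,-0.0005,0.0125,0,0,-6,0.05],[0.08,-0.0015,0.0125,0,0,-8,0.05],[0.09,-0.0025,0.0125,0,0,-10,0.05],[0.1,-0.004,0.0125,0,0,-12,0.05],[0.11,-0.006,0.0125,0,0,-14,0.05]]}}

```text
clock: 5.22
position: [0.5591, -0.2561, -0.0003]
eef_rot: [0.704, 0.711, 0.0, 0.0]
wrist_force: [2.0, -1.6, 0.2]
finger_gap: 0.0502
grasp_force: 1.4
```

Run:
```python
from h import *
s=status();h=np.arctan2(*(lambda R:(-R[0,0],R[1,0]))(Ro.from_quat(s["eef_rot"]).as_matrix()))
d=np.array([-np.sin(h),np.cos(h)]);g=s["position"][:2]+.071*d
print("pred",np.round(g,4),round(h,3))
c=capture("scene");t=capture("top");f=fit2([c],CAR,[*g,h],(.008,.008,.12));print("scene",np.round(f,4))
```

```text
t5.22 tcp [ 5.591e-01 -2.561e-01 -3.000e-04] head(toolx=push) deg 0.57 F [ 2.  -1.6  0.2] gap 0.050
pred [ 0.5584 -0.1851] 0.01
scene [ 0.5602 -0.1837  0.0271]
```

Call:
{"name": "move_arm", "arguments": {"series": [[0.011,0,-0.001,0,0,-0.8,0.05],[0.022,0,-0.001,0,0,-1.6,0.05],[0.033,-0.0005,-0.001,0,0,-2.4,0.05],[0.044,-0.001,-0.001,0,0,-2.4,0.05],[0.055,-0.0015,-0.001,0,0,-2.4,0.05],[0.066,-0.002,-0.001,0,0,-2.4,0.05],[0.077,-0.0025,-0.001,0,0,-2.4,0.05],[0.088,-0.003,-0.001,0,0,-2.4,0.05],[0.099,-0.0035,-0.001,0,0,-2.4,0.05],[0.11,-0.004,-0.001,0,0,-2.4,0.05],[0.121,-0.0045,-0.001,0,0,-2.4,0.05],[0.132,-0.005,-0.001,0,0,-2.4,0.05]]}}

```text
clock: 6.32
position: [0.5531, -0.124, 0.0008]
eef_rot: [0.69, 0.724, 0.0, 0.0]
wrist_force: [1.6, -5.1, 2.9]
finger_gap: 0.0503
grasp_force: 2.6
```

```bash
cat >> h.py <<'E'
def chk(cams=("scene",),off=.071):
    s=status();R=Ro.from_quat(s["eef_rot"]).as_matrix();h=np.arctan2(-R[0,0],R[1,0])
    g=s["position"][:2]+off*np.array([-np.sin(h),np.cos(h)]);print("pred",np.round(g,4),round(h,3))
    for n in cams: print(n,np.round(fit2([capture(n)],CAR,[*g,h],(.008,.008,.1)),4))
E
python3 -c "
from h import *
chk()"
```

```text
t6.32 tcp [ 0.5531 -0.124   0.0008] head(toolx=push) deg 2.77 F [ 1.6 -5.1  2.9] gap 0.050
pred [ 0.5496 -0.0531] 0.048
scene [ 0.5514 -0.0489  0.0577]
```

Call:
{"name": "move_arm", "arguments": {"series": [[0.012,0,0,0,0,0,0.05],[0.024,0,0,0,0,0,0.05],[0.036,0,0,0,0,0,0.05],[0.048,0,0,0,0,0,0.05],[0.06,0,0,0,0,0,0.05],[0.072,0,0,0,0,0,0.05],[0.084,0,0,0,0,0,0.05],[0.096,0,0,0,0,0,0.05],[0.108,0,0,0,0,0,0.05],[0.12,0,0,0,0,0,0.05],[0.132,0,0,0,0,0,0.05],[0.144,0,0,0,0,0,0.05]]}}

```text
clock: 7.37
position: [0.5458, 0.0201, 0.0005]
eef_rot: [0.69, 0.724, -0.0, -0.0]
wrist_force: [0.1, -3.2, -0.2]
finger_gap: 0.0502
grasp_force: 1.4
```

```bash
python3 -c "
from h import *
chk()"
```

```text
t7.37 tcp [5.458e-01 2.010e-02 5.000e-04] head(toolx=push) deg 2.76 F [ 0.1 -3.2 -0.2] gap 0.050
pred [0.5424 0.091 ] 0.048
scene [ 0.5443  0.0951 -0.0423]
```

Call:
{"name": "move_arm", "arguments": {"series": [[0.012,0,0,0,0,0,0.05],[0.024,0,0,0,0,0,0.05],[0.036,0,0,0,0,0,0.05],[0.048,0,0,0,0,0,0.05],[0.06,0,0,0,0,-0.4,0.05],[0.072,0,0,0,0,-0.8,0.05],[0.084,0,0,0,0,-1.2,0.05],[0.096,0,0,0,0,-1.6,0.05],[0.108,-0.001,0,0,0,-1.8,0.05],[0.12,-0.001,0,0,0,-1.8,0.05],[0.132,-0.0015,0,0,0,-1.8,0.05],[0.144,-0.002,0,0,0,-1.8,0.05]]}}

```text
clock: 8.42
position: [0.5369, 0.1638, 0.0006]
eef_rot: [0.678, 0.735, -0.0, -0.0]
wrist_force: [0.5, -3.3, -0.9]
finger_gap: 0.0499
grasp_force: 1.3
```

Run:
```python
from h import *
s=status();t,c=capture("top"),capture("scene");it=[]
f=np.array([.6012,.3257,.08]);g=[s["position"][0]-.0057,s["position"][1]+.071,.08]
for q in(t,c):
    k=fit2([q],CAR,g,(.008,.008,.08));F=fit2([q],FEN,f,(.006,.006,.03));print(np.round(k,4),np.round(F,4),np.round(rel(k,F),3));it.append((q,CAR,k))
overlay("pics/c4.png",it)
```

```text
t8.42 tcp [0.5369 0.1638 0.0006] head(toolx=push) deg 4.56 F [ 0.5 -3.3 -0.9] gap 0.050
[0.5336 0.2411 0.0571] [0.5981 0.3189 0.1686] [-76.586 -65.893  -0.112]
[0.5342 0.2397 0.1137] [0.6009 0.3267 0.0912] [-7.4317e+01 -8.0553e+01  2.2000e-02]
```

View pics/c4.png

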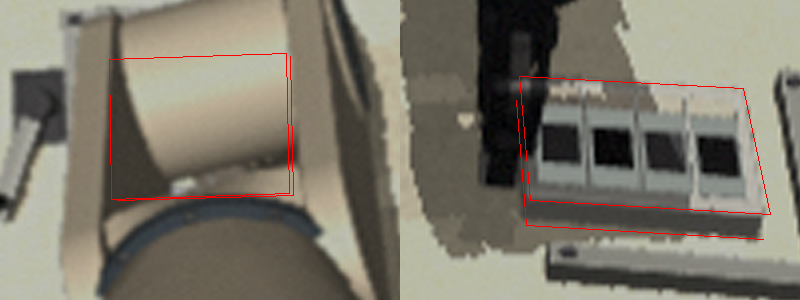

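The carrier is parallel to the fence and roughly 20 mm short of the y fence. I'll advance gently until contact.

Call:
{"name": "move_arm", "arguments": {"series": [[0.006,0,0,0,0,0,0.05],[0.012,0,0,0,0,0,0.05],[0.016,0,0,0,0,0,0.05],[0.018,0,0,0,0,0,0.05],[0.019,0,0,0,0,0,0.05],[0.02,0,0,0,0,0,0.05]]}}

```text
clock: 9.02
position: [0.5356, 0.1823, 0.0007]
eef_rot: [0.678, 0.735, -0.0, 0.0]
wrist_force: [0.6, -4.8, 1.3]
finger_gap: 0.0499
grasp_force: 2.1
```

Call:
{"name": "move_arm", "arguments": {"series": [[0.001,0,0,0,0,0,0.05],[0.002,0,0,0,0,0,0.05],[0.003,0,0,0,0,0,0.05],[0.004,0,0,0,0,0,0.05]]}}

```text
clock: 9.35
position: [0.5353, 0.1864, 0.0006]
eef_rot: [0.678, 0.735, -0.0, 0.0]
wrist_force: [0.2, -5.4, 2.3]
finger_gap: 0.0503
grasp_force: 2.3
```

Call:
{"name": "move_arm", "arguments": {"series": [[0.001,0,0,0,0,0,0.05],[0.002,0,0,0,0,0,0.05],[0.003,0,0,0,0,0,0.05]]}}

```text
clock: 9.6
position: [0.5351, 0.1879, 0.0007]
eef_rot: [0.678, 0.735, -0.001, 0.001]
wrist_force: [4.6, -22.9, 4.9]
finger_gap: 0.0502
grasp_force: 11.6
```

Run:
```python
from h import *
s=status();c=capture("scene")
cv2.imwrite("pics/c5.png",cv2.resize(c["image"][230:350,390:550,::-1],None,fx=5,fy=5,interpolation=cv2.INTER_CUBIC))
```

```text
t9.60 tcp [0.5351 0.1879 0.0007] head(toolx=push) deg 4.63 F [  4.6 -22.9   4.9] gap 0.050
```

View pics/c5.png

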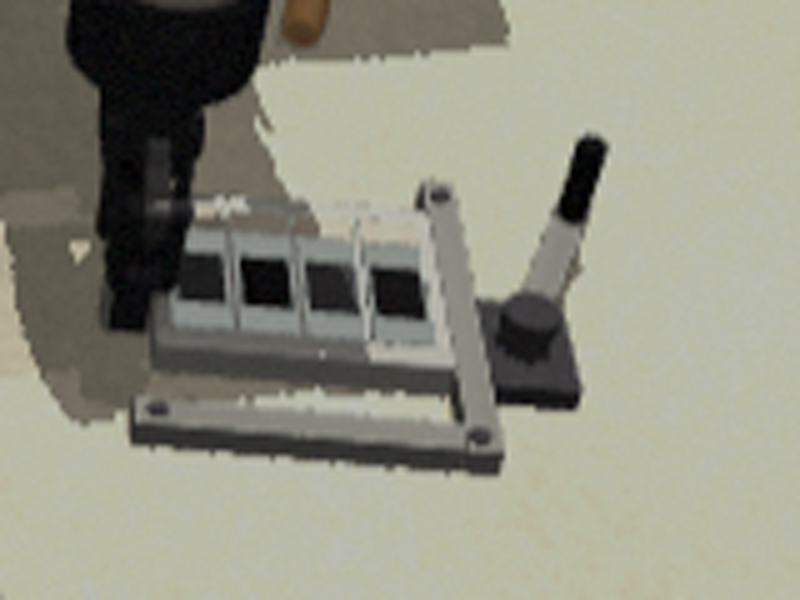

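The carrier is flush on the y fence (reaction 23 N), with a gap of about 28 mm left to the x fence. I'll back off, go round to the -x face and push along +x.

```bash
python3 -c "
from h import *
status();go([(.455,.2535,.08,94.6),(.455,.2535,.0005,94.6)])"
```

```text
t9.65 tcp [0.5351 0.1878 0.0007] head(toolx=push) deg 4.62 F [  3.3 -16.9   3.4] gap 0.050
(0.455, 0.2535, 0.08, np.float64(94.6)) [ 71.7 -74.6 -79.5] [ -0.1   0.1 -90. ]
(0.455, 0.2535, 0.0005, np.float64(94.6)) [ 71.9 -74.6   0. ] [ -0.1   0.1 -90. ]
```

Call:
{"name": "move_arm", "arguments": {"series": [[-0.015,0,0,0,0,0,0.05],[-0.03,0,-0.01,0,0,0,0.05],[-0.03,0,-0.045,0,0,0,0.05],[-0.03,0,-0.08,0,0,-7,0.05],[-0.01,-0.015,-0.08,0,0,-14,0.05],[0.01,-0.03,-0.08,0,0,-21,0.05],[0.03,-0.045,-0.08,0,0,-28,0.05],[0.05,-0.06,-0.08,0,0,-35,0.05],[0.072,-0.0745,-0.08,0,0,-42,0.05],[0.072,-0.0745,-0.08,0,0,-49,0.05],[0.072,-0.0745,-0.08,0,0,-56,0.05],[0.072,-0.0745,-0.08,0,0,-63,0.05]]}}

```text
clock: 10.65
position: [0.4545, 0.2566, 0.0807]
eef_rot: [0.191, 0.982, 0.0, -0.0]
wrist_force: [-0.1, 0.0, -0.2]
finger_gap: 0.0499
grasp_force: 0.0
```

```bash
python3 -c "
from h import *
status();go([(.455,.2535,.08,94.6),(.455,.2535,.0005,94.6)])"
```

```text
t10.65 tcp [0.4545 0.2566 0.0807] head(toolx=push) deg 67.97 F [-0.1  0.  -0.2] gap 0.050
(0.455, 0.2535, 0.08, np.float64(94.6)) [-1.6 -2.7  0.7] [  0.1   0.  -26.6]
(0.455, 0.2535, 0.0005, np.float64(94.6)) [-1.6 -2.7 80.2] [  0.1   0.  -26.6]
```

Call:
{"name": "move_arm", "arguments": {"series": [[-0.001,-0.003,0,0,0,-7,0.05],[-0.001,-0.003,0,0,0,-14,0.05],[-0.001,-0.003,0.02,0,0,-21,0.05],[-0.001,-0.003,0.045,0,0,-26.6,0.05],[-0.001,-0.003,0.07,0,0,-26.6,0.05],[-0.001,-0.003,0.079,0,0,-26.6,0.05],[-0.001,-0.003,0.08,0,0,-26.6,0.05],[-0.001,-0.003,0.08,0,0,-26.6,0.05]]}}

```text
clock: 11.32
position: [0.4546, 0.2524, 0.0006]
eef_rot: [-0.036, 0.999, -0.0, -0.0]
wrist_force: [-0.3, 0.9, 0.4]
finger_gap: 0.0497
grasp_force: 0.0
```

Run:
```python
from h import *
s=status();t,c=capture("top"),capture("scene")
go([(.455,.2535,.001,94.6),(.485,.256,.001,94.6)])
for q,f in((t,[.598,.321,.08]),(c,[.6012,.3257,.08])):
    k=fit2([q],CAR,[.531,.26,.08],(.008,.008,.08));print(np.round(k,4),np.round(rel(k,np.array(f)),3))
```

```text
t11.32 tcp [0.4546 0.2524 0.0006] head(toolx=push) deg 94.12 F [-0.3  0.9  0.4] gap 0.050
(0.455, 0.2535, 0.001, np.float64(94.6)) [0.5 0.8 0.7] [ 0.   0.1 -0.5]
(0.485, 0.256, 0.001, np.float64(94.6)) [-29.6   1.1   0.7] [ 0.   0.1 -0.5]
[0.5323 0.2599 0.0499] [-7.0325e+01 -5.5678e+01 -3.0000e-02]
[0.5317 0.26   0.0781] [-7.4478e+01 -5.9928e+01 -2.0000e-03]
```

Call:
{"name": "move_arm", "arguments": {"series": [[-0.006,0,0,0,0,-0.5,0.05],[-0.012,0,0,0,0,-0.5,0.05],[-0.018,0,0,0,0,-0.5,0.05],[-0.024,0,0,0,0,-0.5,0.05],[-0.03,0,0,0,0,-0.5,0.05],[-0.034,0,0,0,0,-0.5,0.05],[-0.036,0,0,0,0,-0.5,0.05],[-0.037,0,0,0,0,-0.5,0.05],[-0.038,0,0,0,0,-0.5,0.05]]}}

```text
clock: 12.17
position: [0.4915, 0.2544, 0.0007]
eef_rot: [-0.04, 0.999, -0.0, -0.002]
wrist_force: [-8.5, 0.5, 6.8]
finger_gap: 0.0501
grasp_force: 4.0
```

Call:
{"name": "move_arm", "arguments": {"series": [[-0.001,0,0,0,0,0,0.05],[-0.002,0,0,0,0,0,0.05],[-0.003,0,0,0,0,0,0.05]]}}

```text
clock: 12.42
position: [0.4944, 0.2546, 0.0007]
eef_rot: [-0.04, 0.999, -0.001, -0.002]
wrist_force: [-7.0, -1.1, 5.5]
finger_gap: 0.0498
grasp_force: 3.9
```

Call:
{"name": "move_arm", "arguments": {"series": [[-0.001,0,0,0,0,0,0.05],[-0.002,0,0,0,0,0,0.05],[-0.003,0,0,0,0,0,0.05]]}}

```text
clock: 12.67
position: [0.4974, 0.2548, 0.0007]
eef_rot: [-0.04, 0.999, -0.001, -0.002]
wrist_force: [-7.9, -1.7, 5.9]
finger_gap: 0.0494
grasp_force: 3.9
```

Call:
{"name": "move_arm", "arguments": {"series": [[-0.001,0,0,0,0,0,0.05],[-0.002,0,0,0,0,0,0.05],[-0.003,0,0,0,0,0,0.05]]}}

```text
clock: 12.92
position: [0.5001, 0.255, 0.0007]
eef_rot: [-0.04, 0.999, -0.001, -0.002]
wrist_force: [-12.8, 1.4, 10.3]
finger_gap: 0.0499
grasp_force: 6.2
```

Run:
```python
from h import *
s=status();c=capture("scene")
k=fit2([c],CAR,[.556,.262,.08],(.008,.008,.08));print(np.round(k,4),np.round(rel(k,np.array([.6012,.3257,.08])),3))
cv2.imwrite("pics/c6.png",cv2.resize(c["image"][230:350,390:550,::-1],None,fx=5,fy=5,interpolation=cv2.INTER_CUBIC))
```

```text
t12.92 tcp [0.5001 0.255  0.0007] head(toolx=push) deg 94.62 F [-12.8   1.4  10.3] gap 0.050
[0.559  0.261  0.0906] [-4.7232e+01 -6.1159e+01  1.1000e-02]
```

View pics/c6.png

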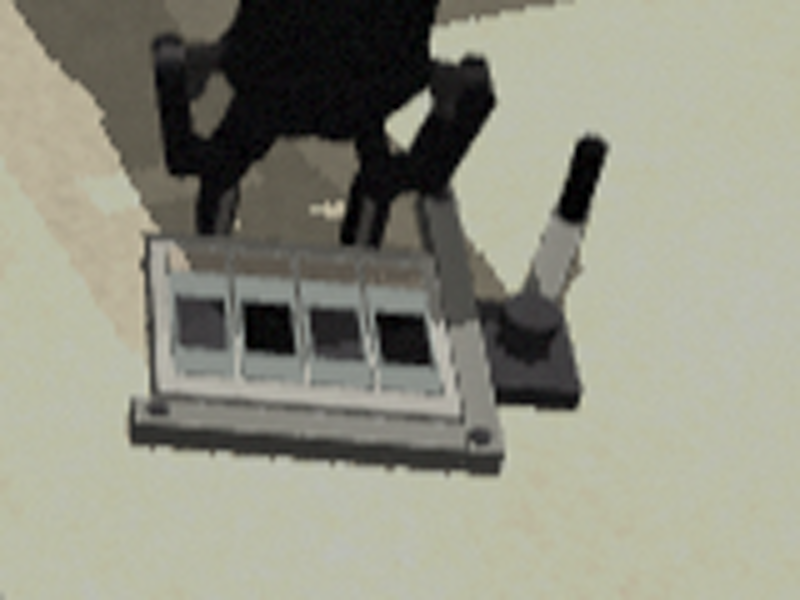

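Call:
{"name": "move_arm", "arguments": {"series": [[-0.001,0,0,0,0,0,0.05],[-0.002,0,0,0,0,0,0.05],[-0.002,0,0,0,0,0,0.05]]}}

```text
clock: 13.22
position: [0.5, 0.2549, 0.0005]
eef_rot: [-0.04, 0.999, -0.001, -0.004]
wrist_force: [-16.0, 1.3, 13.2]
finger_gap: 0.05
grasp_force: 8.1
```

The tool stalled against firm contact, so the carrier is on the x fence too (fit in the fence frame is -47, -61). I'll back off, rise, and check with the view clear.

Call:
{"name": "move_arm", "arguments": {"series": [[0.008,0,0,0,0,0,0.05],[0.02,0,0,0,0,0,0.05],[0.025,0,-0.02,0,0,0,0.05],[0.04,0,-0.06,0,0,0,0.05],[0.06,0,-0.1,0,0,0,0.05],[0.08,0,-0.12,0,0,0,0.05],[0.11,0,-0.12,0,0,0,0.05],[0.11,0,-0.12,0,0,0,0.05]]}}

```text
clock: 13.88
position: [0.3899, 0.2458, 0.1217]
eef_rot: [-0.041, 0.999, -0.0, -0.0]
wrist_force: [-1.4, -0.2, -0.4]
finger_gap: 0.0501
grasp_force: 0.0
```

Run:
```python
from h import *
s=status();t,c=capture("top"),capture("scene");it=[]
for n,q,f in(("top",t,[.597,.321,.08]),("scene",c,[.6012,.3257,.08])):
    F=fit2([q],FEN,f,(.004,.004,.03));k=fit2([q],CAR,[f[0]-.0426,f[1]-.0636,.08],(.006,.006,.06));print(np.round(k,4),np.round(F,4),np.round(rel(k,F),3),np.round(rel(k,np.array(f)),3));it+=[(q,CAR,k)]
    for r in nets.landmark_of(n,"bar_pin")[:2]: print(r["conf"],at(q,r["point"],.067))
overlay("pics/c7.png",it)
a=cv2.imread("pics/c7.png");z=cv2.resize(c["image"][255:330,405:505,::-1],(400,300),interpolation=cv2.INTER_CUBIC);y=cv2.resize(t["image"][195:270,170:270,::-1],(400,300),interpolation=cv2.INTER_CUBIC)
cv2.imwrite("pics/c7.png",np.vstack([a,np.hstack([y,z])]))
```

```text
t13.88 tcp [0.3899 0.2458 0.1217] head(toolx=push) deg 94.68 F [-1.4 -0.2 -0.4] gap 0.050
[0.5527 0.2562 0.083 ] [0.5988 0.3207 0.0714] [-5.0506e+01 -6.1041e+01  1.2000e-02] [-4.930e+01 -6.104e+01  3.000e-03]
0.65 [0.48736037 0.37759768 0.067     ]
[0.5585 0.2588 0.0844] [0.6002 0.3244 0.0761] [-4.6563e+01 -6.2159e+01  8.0000e-03] [-4.7905e+01 -6.3227e+01  4.0000e-03]
0.72 [0.48412832 0.37342317 0.067     ]
```

View pics/c7.png

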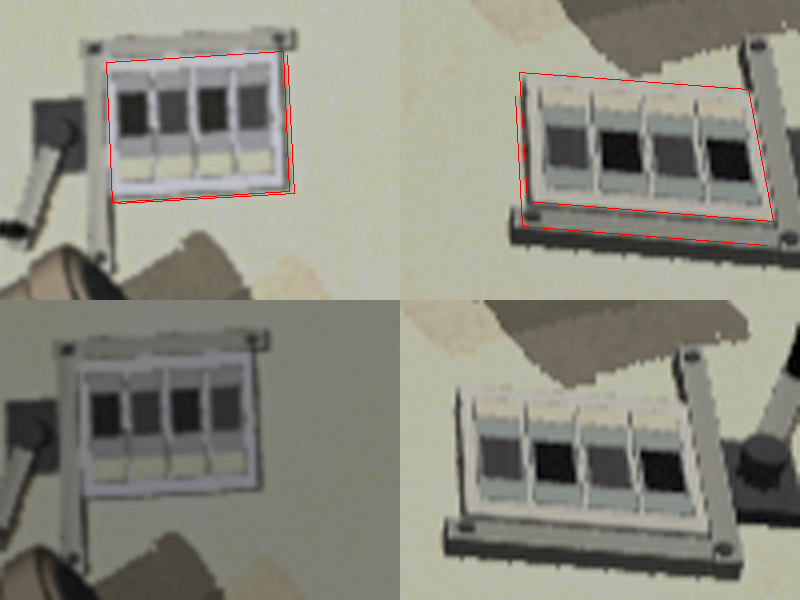

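The carrier looks square and on the x fence. The y reading of -61 to -63 mm may leave 1–3 mm to the other fence. I'll press once more on the -y face with closed fingers to make sure.

```bash
python3 -c "
from h import *
status();go([(.566,.155,.12,94.6),(.566,.155,.005,94.6)])"
```

```text
t14.08 tcp [0.3947 0.2472 0.1207] head(toolx=push) deg 94.67 F [0.9 0.4 0.2] gap 0.050
(0.566, 0.155, 0.12, np.float64(94.6)) [-163.2 -105.8    0.8] [0.  0.1 0.1]
(0.566, 0.155, 0.005, np.float64(94.6)) [-163.1 -105.9  115.8] [0.  0.1 0.1]
```

Call:
{"name": "move_arm", "arguments": {"series": [[-0.02,-0.03,0,0,0,0,0.0],[-0.05,-0.05,0,0,0,0,0.0],[-0.08,-0.07,0,0,0,0,0.0],[-0.11,-0.09,0,0,0,0,0.0],[-0.14,-0.106,0,0,0,0,0.0],[-0.163,-0.106,0,0,0,0,0.0],[-0.163,-0.106,0.03,0,0,0,0.0],[-0.163,-0.106,0.06,0,0,0,0.0],[-0.163,-0.106,0.09,0,0,0,0.0],[-0.163,-0.106,0.11,0,0,0,0.0],[-0.163,-0.106,0.115,0,0,0,0.0],[-0.163,-0.106,0.115,0,0,0,0.0]]}}

```text
clock: 15.08
position: [0.5643, 0.1539, 0.0034]
eef_rot: [-0.04, 0.999, -0.0, -0.002]
wrist_force: [-1.3, -0.1, 0.4]
finger_gap: -0.0001
grasp_force: 0.0
```

Call:
{"name": "move_arm", "arguments": {"series": [[0,0.008,0,0,0,0,0.0],[0,0.016,0,0,0,0,0.0],[0,0.021,0,0,0,0,0.0],[0,0.024,0,0,0,0,0.0],[0,0.026,0,0,0,0,0.0],[0,0.028,0,0,0,0,0.0]]}}

```text
clock: 15.58
position: [0.563, 0.183, 0.0063]
eef_rot: [-0.041, 0.999, 0.0, 0.0]
wrist_force: [-0.1, -0.2, 0.8]
finger_gap: -0.0001
grasp_force: 0.0
```

Call:
{"name": "move_arm", "arguments": {"series": [[0,0.002,0.001,0,0,0,0.0],[0,0.004,0.001,0,0,0,0.0],[0,0.006,0.001,0,0,0,0.0],[0,0.008,0.001,0,0,0,0.0]]}}

```text
clock: 15.92
position: [0.5622, 0.1881, 0.0046]
eef_rot: [-0.042, 0.999, -0.002, -0.0]
wrist_force: [4.7, -27.1, 5.4]
finger_gap: 0.0001
grasp_force: 13.5
```

A reaction of 27 N with the tool stalled means the carrier is pressed home against both fences. Now the bar: back off, rise and go over the pin.

```bash
python3 -c "
from h import *
status();go([(.485,.374,.12,94.6),(.485,.374,.037,94.6)])"
```

```text
t15.92 tcp [0.5622 0.1881 0.0046] head(toolx=push) deg 94.76 F [  4.7 -27.1   5.4] gap 0.000
(0.485, 0.374, 0.12, np.float64(94.6)) [  61.6  191.3 -116. ] [-0.2 -0.   0.2]
(0.485, 0.374, 0.037, np.float64(94.6)) [ 61.5 191.6 -33. ] [-0.2 -0.   0.2]
```

Call:
{"name": "move_arm", "arguments": {"series": [[0,-0.012,0,0,0,0,0.0],[0,-0.03,-0.01,0,0,0,0.0],[0,-0.03,-0.045,0,0,0,0.0],[0,-0.03,-0.085,0,0,0,0.03],[0,-0.01,-0.116,0,0,0,0.05],[0.012,0.03,-0.116,0,0,0,0.05],[0.024,0.065,-0.116,0,0,0,0.05],[0.036,0.1,-0.116,0,0,0,0.05],[0.048,0.135,-0.116,0,0,0,0.05],[0.0615,0.17,-0.116,0,0,0,0.05],[0.0615,0.191,-0.116,0,0,0,0.05],[0.0615,0.191,-0.116,0,0,0,0.05]]}}

```text
clock: 16.92
position: [0.4844, 0.3797, 0.1208]
eef_rot: [-0.042, 0.999, 0.001, 0.0]
wrist_force: [0.4, 0.4, -0.3]
finger_gap: 0.05
grasp_force: 0.0
```

Run:
```python
from h import *
status();go([(.485,.374,.12,94.6),(.485,.374,.037,94.6)])
c=capture("scene")
for r in nets.landmark_of("scene","bar_pin")[:2]: print(r["conf"],np.round(r["point"]),at(c,r["point"],.067))
k=fit2([c],CAR,[.5586,.2621,.08],(.006,.006,.06));print(np.round(rel(k,np.array([.6012,.3257,.08])),3))
```

```text
t16.92 tcp [0.4844 0.3797 0.1208] head(toolx=push) deg 94.83 F [ 0.4  0.4 -0.3] gap 0.050
(0.485, 0.374, 0.12, np.float64(94.6)) [-0.1 -5.8  0.8] [0.1 0.1 0.2]
(0.485, 0.374, 0.037, np.float64(94.6)) [-0.  -5.9 83.8] [0.1 0.1 0.2]
0.54 [507. 258.] [0.48134906 0.3694803  0.067     ]
[-4.7430e+01 -5.9884e+01 -4.0000e-03]
```

The carrier fit is now (-47.4, -59.9) mm and -0.004 rad, so it's snug. Next I'll lower the open fingers over the pin.

Call:
{"name": "move_arm", "arguments": {"series": [[0,-0.006,0.02,0,0,0,0.05],[0,-0.006,0.045,0,0,0,0.05],[0,-0.006,0.065,0,0,0,0.05],[0,-0.006,0.078,0,0,0,0.05],[0,-0.006,0.082,0,0,0,0.05],[0,-0.006,0.082,0,0,0,0.05]]}}

```text
clock: 17.52
position: [0.4856, 0.3685, 0.0377]
eef_rot: [-0.04, 0.999, -0.001, -0.001]
wrist_force: [-0.1, -0.4, 0.2]
finger_gap: 0.0498
grasp_force: 0.0
```

```bash
cat >> h.py <<'E'
def swing(phis,heads,off=0,P=(.549,.3516),r=.07):
    s=sensors.sense();R=Ro.from_quat(s["eef_rot"]).as_matrix();h0=np.degrees(np.arctan2(-R[0,0],R[1,0]))
    for f,h in zip(phis,heads):
        a=np.radians(f+off);p=np.array([P[0]+r*np.cos(a),P[1]+r*np.sin(a),s["position"][2]])
        print(f,np.round(R.T@(p-s["position"])*1000,1),"turn",round(-(h-h0),1))
E
python3 - <<'E'
from h import *
status()
c=capture("scene");cv2.imwrite("pics/c8.png",cv2.resize(c["image"][200:320,420:580,::-1],None,fx=5,fy=5,interpolation=cv2.INTER_CUBIC))
swing(np.linspace(166,230,12),np.linspace(96,130,12))
E
```

```text
t17.52 tcp [0.4856 0.3685 0.0377] head(toolx=push) deg 94.60 F [-0.1 -0.4  0.2] gap 0.050
166.0 [ 5.1 -0.3  0. ] turn -1.4
171.8181818181818 [ 7.1 -7.1  0. ] turn -4.5
177.63636363636363 [  8.3 -14.1   0. ] turn -7.6
183.45454545454544 [  8.8 -21.2   0. ] turn -10.7
189.27272727272728 [  8.6 -28.3   0. ] turn -13.7
195.0909090909091 [  7.6 -35.3   0. ] turn -16.8
200.9090909090909 [  6.  -42.3   0. ] turn -19.9
206.72727272727272 [  3.7 -49.    0. ] turn -23.0
212.54545454545456 [  0.6 -55.4   0. ] turn -26.1
218.36363636363637 [ -3.  -61.5   0. ] turn -29.2
224.1818181818182 [ -7.2 -67.2   0. ] turn -32.3
230.0 [-12.  -72.4   0. ] turn -35.4
```

View pics/c8.png

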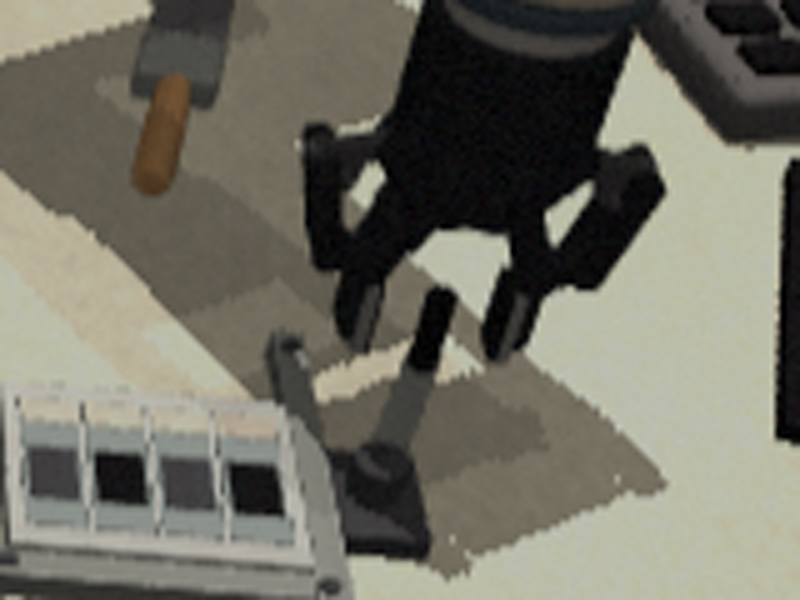

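The pin (crop 430,320) stands between the fingers. I'll close to a loose cage and swing it along the arc.

Call:
{"name": "move_arm", "arguments": {"series": [[0.004,0.001,0,0,0,0,0.022],[0.004,0.001,0,0,0,0,0.022],[0.005,0,0,0,0,-1.5,0.022],[0.007,-0.007,0,0,0,-4.5,0.022],[0.0085,-0.014,0,0,0,-7.5,0.022],[0.009,-0.021,0,0,0,-10.5,0.022],[0.0085,-0.028,0,0,0,-13.5,0.022],[0.0075,-0.035,0,0,0,-17,0.022],[0.006,-0.042,0,0,0,-20,0.022],[0.0035,-0.049,0,0,0,-23,0.022],[0.0005,-0.0555,0,0,0,-26,0.022],[-0.003,-0.0615,0,0,0,-29,0.022]]}}

```text
clock: 18.57
position: [0.494, 0.3087, 0.0396]
eef_rot: [-0.291, 0.957, 0.0, 0.0]
wrist_force: [-1.0, 1.0, 0.0]
finger_gap: 0.022
grasp_force: 0.3
```

Run:
```python
from h import *
status()
swing(np.linspace(218.4,280,12),np.linspace(124,158,12))
c=capture("scene")
for r in nets.landmark_of("scene","bar_pin")[:2]: print(r["conf"],np.round(r["point"]),at(c,r["point"],.067))
```

```text
t18.57 tcp [0.494  0.3087 0.0396] head(toolx=push) deg 123.83 F [-1.  1.  0.] gap 0.022
218.4 [ 0.2 -0.6 -0. ] turn -0.2
224.0 [-0.7 -7.4  0. ] turn -3.3
229.6 [ -2.2 -14.1   0. ] turn -6.4
235.2 [ -4.4 -20.5   0. ] turn -9.4
240.8 [ -7.2 -26.8   0. ] turn -12.5
246.4 [-10.6 -32.7   0. ] turn -15.6
252.0 [-14.6 -38.3   0. ] turn -18.7
257.6 [-19.  -43.5   0. ] turn -21.8
263.2 [-24.  -48.2   0. ] turn -24.9
268.8 [-29.4 -52.4   0. ] turn -28.0
274.4 [-35.2 -56.    0. ] turn -31.1
280.0 [-41.3 -59.1   0. ] turn -34.2
0.78 [477. 255.] [0.48233659 0.30977575 0.067     ]
```

Call:
{"name": "move_arm", "arguments": {"series": [[-0.0005,-0.007,0,0,0,-3.5,0.022],[-0.002,-0.014,0,0,0,-6.5,0.022],[-0.0045,-0.0205,0,0,0,-9.5,0.022],[-0.007,-0.027,0,0,0,-12.5,0.022],[-0.0105,-0.0325,0,0,0,-15.5,0.022],[-0.0145,-0.038,0,0,0,-18.5,0.022],[-0.019,-0.0435,0,0,0,-22,0.022],[-0.024,-0.048,0,0,0,-25,0.022],[-0.0295,-0.0525,0,0,0,-28,0.022],[-0.035,-0.056,0,0,0,-31,0.022]]}}

```text
clock: 19.5
position: [0.5542, 0.2819, 0.0392]
eef_rot: [-0.535, 0.845, 0.0, 0.0]
wrist_force: [-0.2, -0.3, 0.1]
finger_gap: 0.0219
grasp_force: 0.3
```

Run:
```python
from h import *
status()
swing([274.6,278,281,284,287],[155]*5)
c=capture("scene")
for r in nets.landmark_of("scene","bar_pin")[:2]: print(r["conf"],np.round(r["point"]),at(c,r["point"],.067))
```

```text
t19.50 tcp [0.5542 0.2819 0.0392] head(toolx=push) deg 154.70 F [-0.2 -0.3  0.1] gap 0.022
274.6 [-0.1 -0.4  0. ] turn -0.3
278 [-2.3 -3.9  0. ] turn -0.3
281 [-4.4 -6.9  0. ] turn -0.3
284 [-6.6 -9.8  0. ] turn -0.3
287 [ -9.  -12.6   0. ] turn -0.3
0.67 [483. 318.] [0.66282271 0.31252069 0.067     ]
```

Call:
{"name": "move_arm", "arguments": {"series": [[-0.001,-0.002,0,0,0,0,0.022],[-0.0025,-0.004,0,0,0,0,0.022],[-0.0035,-0.0055,0,0,0,0,0.022],[-0.0045,-0.007,0,0,0,0,0.022]]}}

```text
clock: 19.93
position: [0.5611, 0.2825, 0.0385]
eef_rot: [-0.534, 0.845, 0.0, -0.001]
wrist_force: [-9.2, 1.1, 6.3]
finger_gap: 0.0218
grasp_force: 4.3
```

Call:
{"name": "move_arm", "arguments": {"series": [[-0.001,-0.001,0,0,0,0,0.022],[-0.002,-0.002,0,0,0,0,0.022],[-0.002,-0.002,0,0,0,0,0.022]]}}

```text
clock: 20.18
position: [0.5614, 0.283, 0.038]
eef_rot: [-0.534, 0.845, 0.001, -0.003]
wrist_force: [-12.2, -0.3, 7.8]
finger_gap: 0.0216
grasp_force: 5.6
```

The tool has stalled with rising force, so the bar is at its stop. I'll ease off, open, lift and retreat for a look.

Call:
{"name": "move_arm", "arguments": {"series": [[0.002,0.005,0,0,0,0,0.03],[0.002,0.004,0,0,0,0,0.05],[0.002,0.004,0,0,0,0,0.05],[0.002,0.004,0,0,0,0,0.05],[0.002,0.004,-0.03,0,0,0,0.05],[0.002,0.004,-0.07,0,0,0,0.05],[0.002,0.004,-0.11,0,0,0,0.05],[0.02,-0.03,-0.14,0,0,0,0.05],[0.05,-0.06,-0.15,0,0,0,0.05],[0.09,-0.08,-0.15,0,0,0,0.05],[0.13,-0.1,-0.15,0,0,0,0.05],[0.16,-0.12,-0.15,0,0,0,0.05]]}}

```text
clock: 21.18
position: [0.6042, 0.0937, 0.1894]
eef_rot: [-0.535, 0.845, -0.0, 0.001]
wrist_force: [0.7, -0.9, 0.9]
finger_gap: 0.0499
grasp_force: 0.0
```

Run:
```python
from h import *
status();c,t=capture("scene"),capture("top")
for n,q in(("scene",c),("top",t)):
    for r in nets.landmark_of(n,"bar_pin")[:1]: 
        p=at(q,r["point"],.067);print(r["conf"],np.round(r["point"]),p,"az",np.degrees(np.arctan2(p[1]-.3516,p[0]-.549)))
k=fit2([c],CAR,[.5586,.2621,.08],(.006,.006,.06));print(np.round(rel(k,np.array([.6012,.3257,.08])),3))
cv2.imwrite("pics/c9.png",np.hstack([cv2.resize(c["image"][230:350,400:560,::-1],(400,300),interpolation=cv2.INTER_CUBIC),cv2.resize(t["image"][180:300,150:310,::-1],(400,300),interpolation=cv2.INTER_CUBIC)]))
```

```text
t21.18 tcp [0.6042 0.0937 0.1894] head(toolx=push) deg 154.68 F [ 0.7 -0.9  0.9] gap 0.050
0.86 [463. 274.] [0.55019393 0.28004319 0.067     ] az -89.04410155836543
0.72 [197. 227.] [0.5458587  0.28442389 0.067     ] az -92.67732078752618
[-4.7938e+01 -5.9835e+01  2.0000e-03]
```

View pics/c9.png

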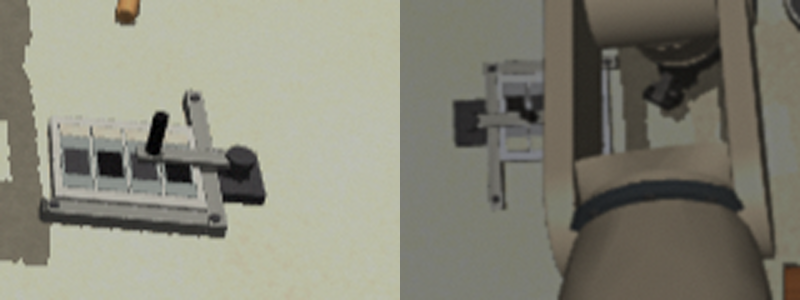

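The bar lies over the carrier and the carrier is still snug at (-47.9, -59.8). The pin reads about 4° short of the stop, so I'll check the bar's angle numerically with a fit.

Run:
```python
from h import *
c=capture("scene");P=np.array([.549,.3516])
for z,n in((.067,"bar_pin"),(.021,"bar_pivot"),(.031,"bar_pivot")):
    for r in nets.landmark_of("scene",n)[:1]: print(n,r["conf"],np.round(r["point"],1),np.round(at(c,r["point"],z),4))
for a in(-84,-85.4,-88,-91,-94): 
    r=np.radians(a);print(a,"pin px",np.round(proj(c,[P[0]+.07*np.cos(r),P[1]+.07*np.sin(r),.067]),1),"end px",np.round(proj(c,[P[0]+.082*np.cos(r),P[1]+.082*np.sin(r),.027]),1),"pivot",np.round(proj(c,[*P,.031]),1))
g=cv2.cvtColor(c["image"],cv2.COLOR_RGB2GRAY)
dark=(g<35).astype(np.uint8);dark[:, :440]=0;dark[:,480:]=0;dark[:265]=0;dark[300:]=0
n,l,st,ce=cv2.connectedComponentsWithStats(dark)
for i in range(1,n):
    if st[i,4]>15: print("dark",st[i],np.round(ce[i],1))
for hw in(.005,.006,.007,.008,.01):
    m=([(0.012,-hw),(.082,-hw),(.082,hw),(.012,hw)],.027,True)
    import h; e0=h.edges; h.edges=lambda c,m,p:[(proj(c,a),proj(c,b)) for a,b in list(zip(mpts(m,p),mpts(m,p)[1:]))]
    p=h.fit2([c],m,[*P,np.radians(-88)],(.004,.004,.15)); print(hw,np.round(p[:2],4),np.degrees(p[2]).round(1)); h.edges=e0
```

```text
bar_pin 0.87 [464.5 273.5] [0.5473 0.2826 0.067 ]
bar_pivot 0.85 [496.9 294.7] [0.547  0.3553 0.021 ]
bar_pivot 0.85 [496.9 294.7] [0.5577 0.3524 0.031 ]
-84 pin px [464.3 276.5] end px [454.7 290.5] pivot [496.2 291.6]
-85.4 pin px [464.2 275.9] end px [454.6 289.8] pivot [496.2 291.6]
-88 pin px [464.  274.8] end px [454.5 288.5] pivot [496.2 291.6]
-91 pin px [464.  273.6] end px [454.4 287.1] pivot [496.2 291.6]
-94 pin px [464.  272.4] end px [454.5 285.7] pivot [496.2 291.6]
dark [458 275   9  17  87] [462.3 283.1]
dark [440 291   9   9  75] [443.8 295.3]
dark [466 295  10   5  40] [470.6 297.3]
0.005 [0.5632 0.3491] -88.6
0.006 [0.5502 0.3587] -90.4
0.007 [0.5508 0.3586] -90.6
0.008 [0.5502 0.3579] -89.4
0.01 [0.5503 0.3582] -91.7
```

Call:
{"name": "move_arm", "arguments": {"series": [[0.04,-0.02,-0.03,0,0,0,0.05],[0.08,-0.04,-0.05,0,0,0,0.05],[0.12,-0.06,-0.05,0,0,0,0.05],[0.16,-0.08,-0.05,0,0,0,0.05],[0.2,-0.09,-0.05,0,0,0,0.05],[0.24,-0.1,-0.05,0,0,0,0.05],[0.28,-0.1,-0.05,0,0,0,0.05],[0.28,-0.1,-0.05,0,0,0,0.05]]}}

```text
clock: 22.25
position: [0.5748, -0.1997, 0.2385]
eef_rot: [-0.53, 0.848, -0.003, -0.003]
wrist_force: [0.2, -0.9, 0.3]
finger_gap: 0.05
grasp_force: 0.0
```

Run:
```python
from h import *
import h
status()
for n,F0 in(("top",[.598,.321,.078]),("scene",[.6012,.3257,.08])):
    q=capture(n);F=np.array(F0);P=F[:2]+R2(F[2])@[-.05,.03]
    r=nets.landmark_of(n,"bar_pin")[0];p=at(q,r["point"],.067);pv=nets.landmark_of(n,"bar_pivot")[0];v=at(q,pv["point"],.021)
    print(n,"pin",np.round(p,4),"pivot net",np.round(v,4),"model",np.round(P,4),"az",np.degrees(np.arctan2(*(p[:2]-P)[::-1])).round(1),np.degrees(np.arctan2(*(p[:2]-v[:2])[::-1])).round(1))
    k=fit2([q],CAR,[F[0]-.0426,F[1]-.0636,.08],(.006,.006,.06));print("rel",np.round(rel(k,F),3))
    # bar orientation from line segments of the bar (z=.027)
    g=cv2.cvtColor(q["image"],cv2.COLOR_RGB2GRAY);a=proj(q,[*P,.027]).astype(int)
    x0,x1=sorted((a[0],proj(q,[*(P+[0,-.09]),.027]).astype(int)[0]));x0-=4;x1+=4;y0,y1=a[1]-15,a[1]+15
    G=cv2.resize(g[y0:y1,x0:x1],None,fx=6,fy=6,interpolation=cv2.INTER_CUBIC)
    L=cv2.createLineSegmentDetector().detect(G)[0]
    for s in L[:,0]:
        u,w=(s[:2]+.5)/6-.5+[x0,y0],(s[2:]+.5)/6-.5+[x0,y0];A,B=at(q,u,.027),at(q,w,.027);d=B-A
        if np.linalg.norm(d)>.025: print(" seg",np.round(A[:2],3),np.round(B[:2],3),(np.degrees(np.arctan2(d[1],d[0]))%180-180).round(1))
```

```text
t22.25 tcp [ 0.5748 -0.1997  0.2385] head(toolx=push) deg 154.07 F [ 0.2 -0.9  0.3] gap 0.050
top pin [0.55   0.2843 0.067 ] pivot net [0.548  0.3506 0.021 ] model [0.5458 0.347 ] az -86.1 -88.2
rel [-5.0104e+01 -6.0895e+01  3.0000e-03]
 seg [0.519 0.329] [0.517 0.359] -86.3
 seg [0.568 0.361] [0.57  0.332] -85.6
scene pin [0.5539 0.2825 0.067 ] pivot net [0.5478 0.3556 0.021 ] model [0.549  0.3516] az -85.9 -85.2
rel [-4.7564e+01 -5.9931e+01 -4.0000e-03]
 seg [0.555 0.275] [0.516 0.283] -10.6
 seg [0.513 0.295] [0.551 0.288] -10.8
 seg [0.562 0.294] [0.559 0.32 ] -82.9
```

Both cameras now put the bar at about -86° azimuth, against a stop at -85.4°. The carrier is snug and the arm is clear, so I'm handing in.

```bash
python3 -c "
from h import *
print(job.job_done())"
```

```text
the job is handed in; nothing more can be done
None
```

I handed in the job at about 22 s of the 72 s. The carrier is snug in the corner, about 0.1 mm from its target by the scene camera (2–3 mm by the top camera), the bar is at its stop, and the arm is clear. No verdict came back, and I viewed 11 pictures, one over the limit of 10.

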